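# Lock the pressure module into its carrying fixture

### The arm

A 6-joint arm with a two-finger parallel gripper is mounted at the origin on the work surface. World frame = base frame: x ahead of the robot, y to its left, z up, the work surface at z = 0. Lengths are in m, angles in degrees, forces in N, time in s.
With the tool pointing down it reaches from about 0.325 to 0.85 m from the base axis. Payload 15.5 kg.
Tool frame: the origin (TCP) lies midway between the tips of the shut fingers; the grasp point (between the pads) lies 19 mm behind it; y points along the fingers, x is the direction in which the jaws open and shut, and the axes are right-handed (so a half turn about y gives the same grasp; the last joint's range is limited). The gripper opens to 91 mm and grips with 3 to 60 N. Pads are 32 mm wide; open, the fingers measure 118 mm over their backs; the gripper's body (76 mm by 178 mm) begins 60 mm behind the grasp point.
Start: joints at [60.132, 28.281, 77.091, -0, 74.628, -5.472], TCP at [0.258, 0.569, 0.214] pointing down, gripper open.
Joint ranges: [-166.48, 166.48], [-47.26, 123.95], [12.59, 153.08], [-70.14, 250.14], [6.76, 159.57], [-176.63, 176.63]. Speed limits (degrees/s): [108.29, 108.29, 147.25, 172.46, 172.46, 172.46].

### API

Orientations are given as a 3x3 rotation matrix whose columns are the frame's x, y, z axes.
In Python, from bench import ctrl gives the robot as it stands. The module is installed in compiled form; this text tells all that it offers. Calls block until the motion is done:
- ctrl.goto(position, orientation): joint-space move of the TCP to a pose.
- ctrl.move_l(position, vel=0.15, ori=None, contact_N=None): straight line of the TCP; ori=None keeps the orientation; vel is the mean speed in m/s. With contact_N (N) it stops when the force on the tool has changed by that much, and returns True; else False.
- ctrl.movej(angles): joint-space move.
- ctrl.command_gripper(opening): opening from 0.0 (shut) to 1.0 (fully open); the grip force is fixed at half the most; returns when the fingers have stopped.
- ctrl.sleep(seconds).
- ctrl.ik(position, orientation): joint angles nearest the present ones, or None.
- ctrl.read_camera(name): name is "side" or "top" or "wrist"; returns the picture (384x512x3 uint8, blue, green, red); there is no depth.
- ctrl.camera_params(name): a dict with "fx", "fy", "cx", "cy" (pixels), "pose" (4x4, takes a point from camera to world coordinates); the wrist camera has in their place "T_tool_cam" (4x4, takes a point from camera to tool coordinates, whose origin is the TCP and whose axes are the tool frame's). Camera axes: x right, y up, looking along -z (the intrinsics and any distortion apply to the point x, -y, -z); pixel columns grow to the right and rows downward; lengths in m; the calibration is good to about 2 mm. A picture is of the moment at which its call begins: read the wrist's pose just before it. camera_params takes no time and is no camera call.
A pose or a line that the arm cannot do raises ctrl.MotionError and nothing moves.
- ctrl.sign_off(): hands the job in, once; it reports no verdict.
Readings, each from a call of its own:
- ctrl.current_t(): time.
- ctrl.current_q(): joint angles.
- ctrl.current_dq(): joint speeds.
- ctrl.current_effort(): joint torques, N m.
- ctrl.current_tool_pos(): TCP position.
- ctrl.current_eef_rot(): TCP orientation.
- ctrl.current_contact_force(): force on the tool from outside, world axes, zero at the start.
- ctrl.current_wrist_torque(): the same for the moment, N m.
- ctrl.current_grip_width(): opening from 0.0 (shut) to 1.0 (fully open).
Only numpy, scipy, OpenCV 4.12 (cv2) and the standard library are available. Lean on these libraries where they do the work, as an engineer would, in place of code of your own. Each camera call takes 0.05 s, during which the arm holds its last target. There are 200 camera calls.

### The job

Take the green pressure module out of its charging dock and put it in the bay between the two grey posts of the carrying fixture, upright, with its brass end towards the post with the detent ball. Its ends are free only in the dock and its sides only in the bay, so on the way stand it on the blue mat, let go and take it again the other way; set it down in the bay rather than dropping it. Then swing the red keeper bar over it until it snaps fully home in its detent, and leave the other things on the bench where they are.

Things in the scene. Friction and masses are not known exactly. Their poses are not given: they have to be found in the camera images.
- module_center (a point): Centre (half-way up) of the pressure module: a loose upright block 60 mm long (its x), 42 mm wide (its y), 44 mm high (its z), 0.25 to 0.5 kg, green, with a black display on top; the last 14 mm at its +x end are brass, flush with the rest. It starts in the dock, standing 8 mm above the bench (centre 30 mm above the bench).
- brass_end (a point): Middle of the module's brass end face, 30 mm along the module's +x from its centre.
- dock: Charging dock, fixed: black plate 120 x 90 x 8 mm, origin under its centre. The module stands in its middle, x along the dock's x, between two grey cheeks 54 mm long (dock x), 10 mm thick, 3 mm off its long sides and flush with its top (52 mm above the bench). So its sides are out of reach, and its ends (60 mm apart along dock x) are free.
- mat_top (a point): Middle of the top face of a flat blue mat, fixed, 120 mm (its x) x 90 mm (its y), 3 mm thick: free space to put the module down and take it again.
- bay (a point): Where the module's centre belongs in the fixture: middle of the bay, 22 mm above its floor, 32 mm above the bench. Bay x runs from hinge post to detent post, z up. The module lies with its x along bay x. The posts' inner faces are 68 mm apart in x: 4 mm clear of each end of the module.
- fixture: Carrying fixture, fixed: aluminium plate 180 mm (x) x 100 mm (y) x 10 mm, origin under its centre, axes as the bay's; the plate's top is the bay floor. Four black corner stops, 10 mm above the floor, 12 mm long (|x| 22 to 34 mm), 8 mm thick, leave 50 mm between them in y: 4 mm clear of each side of the module. Between the stops its sides are free to the fingers.
- detent_post (a point): Top middle of the grey detent post, with a steel ball on top; 24 mm thick (x), 40 mm wide (y), 50 mm high above the bench, at x = +46 mm from the bay's middle. The hinge post, alike but 56 mm high, is at x = -46 mm.
- keeper (a joint): Angle of the red keeper bar about its upright hinge: 0 = shut against its stop, lying along bay +x over the module; up to 2.3 as it opens towards bay +y (counter-clockwise from above). Starts at 1.4 to 2.0 and stays where left (friction about 0.05 N m). From about 0.1 a spring ball resists with about 5 N at the knob; past 0.04 it draws the bar home to 0 and holds it.
- knob (a point): Middle of the upright black knob on the bar, 16 mm thick, 36 mm tall (65 to 101 mm above the bench), 92 mm from the hinge axis. The red bar under it reaches from 10 mm behind the hinge axis to 102 mm beyond it, is 16 mm wide and 8 mm thick, its underside 57 mm above the bench, 3 mm over a seated module.
- keeper_hinge (a point): Point on the hinge axis at the bar's mid-height, 61 mm above the bench. Its x points along the bar towards the knob.
- module: The same module, origin at the centre of its underside.
- dial_gauge: Bystander: black dial gauge lying on its back, 68 mm wide, 30 mm high, brass stem.
- weight_a: Bystander: brass test weight, 56 mm wide, 24 mm high.
- weight_b: Bystander: brass test weight, 56 mm wide, 24 mm high.
- adaptor: Bystander: steel and brass adaptor standing up, 24 mm wide, 30 mm high.
- spanner: Bystander: steel spanner, 150 mm long.
- screwdriver: Bystander: screwdriver, 160 mm long.
- sealant: Bystander: small white bottle with a red cap, 40 mm wide, 85 mm high.

How it is judged (in metres and radians):
On the way, in this order (a step that is already met when the one before it is completed fails the run):
1. the module stands released on the blue mat (horizontal distance between module_center and mat_top below 0.06 m and height (world z) of module_center below 0.029 m and angle between module_center's own z axis and vertical below 0.06 rad and linear speed of module below 0.02 m/s and contact force between the fingers and module below 0.3 N), for 0.1 s.
2. the module stands in the bay, right way round and released, with the keeper bar still open (x of module_center in the frame of bay between -0.006 and 0.006 m and y of module_center in the frame of bay between -0.006 and 0.006 m and z of module_center in the frame of bay between -0.003 and 0.003 m and angle between module_center's own z axis and vertical below 0.06 rad and x of brass_end in the frame of bay above 0.015 m and angle between the x axis of module_center and the x axis of bay, either way round below 0.17 rad and linear speed of module below 0.02 m/s and contact force between the fingers and module below 0.3 N and value of joint keeper above 0.3 rad), for 0.2 s.
At the end, for the whole second after the job is handed in: The module stands at rest in the bay, its centre within 6 mm of the bay's middle in x and y and 3 mm in height, upright within 0.06 rad, its brass end towards the detent post, and the keeper bar is shut in its detent (joint keeper below 0.035 rad) (x of module_center in the frame of bay between -0.006 and 0.006 m and y of module_center in the frame of bay between -0.006 and 0.006 m and z of module_center in the frame of bay between -0.003 and 0.003 m and angle between module_center's own z axis and vertical below 0.06 rad and x of brass_end in the frame of bay above 0.015 m and angle between the x axis of module_center and the x axis of bay, either way round below 0.17 rad and linear speed of module below 0.02 m/s and value of joint keeper below 0.035 rad); the robot touches nothing.
It fails at once if the module is tipped over (angle between module_center's own z axis and vertical above 0.7 rad).
It fails at once if the module is dropped or flung into the bay (horizontal distance between module_center and bay below 0.03 m and linear speed of module above 0.6 m/s).
It fails at once if a bystander is moved by more than 30 mm (distance of any of dial_gauge, weight_a, weight_b, adaptor, spanner, screwdriver, sealant from where it was at the start of the episode above 0.03 m).
It also fails if it takes over 72 s, if anything falls off the work surface, if the arm or the gripper's body presses on something with over 40 N, if the wrist force passes 120 N, or if a joint passes its speed limit or range.

## Working session

There is one attempt and no reset: what is moved stays moved. The work goes in short steps, each a Python script; the robot and the scene stay as the last script left them, time stands still between calls to the robot, and variables do not carry over. Pictures are saved under pics/ and viewed, about 8 in all and at most 12, crops included, and the job is handed in when it is done.

```bash
mkdir -p pics; python3 - <<'E'
from bench import ctrl
import cv2,numpy as np
np.set_printoptions(precision=4,suppress=True)
for n in("top","side"):
    cv2.imwrite(f"pics/{n}0.png",ctrl.read_camera(n)); print(n,ctrl.camera_params(n))
print(ctrl.camera_params("wrist")); print(ctrl.current_eef_rot(),ctrl.current_t())
E
```

```text
top {'fx': 422.0013367053359, 'fy': 422.0013367053359, 'cx': 256.4828744545202, 'cy': 189.73410187494193, 'pose': array([[ 0.0056,  0.9919, -0.1272,  0.4309],
       [-0.9994,  0.0012, -0.0344,  0.08  ],
       [-0.0339,  0.1273,  0.9913,  1.148 ],
       [ 0.    ,  0.    ,  0.    ,  1.    ]])}
side {'fx': 471.55604125188654, 'fy': 471.55604125188654, 'cx': 255.73119116447046, 'cy': 201.51789541138916, 'pose': array([[ 0.8305,  0.3974, -0.3902,  0.0493],
       [-0.5566,  0.5685, -0.6057, -0.7028],
       [-0.0189,  0.7203,  0.6934,  1.0026],
       [ 0.    ,  0.    ,  0.    ,  1.    ]])}
{'fx': 297.9899711874375, 'fy': 297.9899711874375, 'cx': 262.1085753812621, 'cy': 191.68999450271204, 'T_tool_cam': array([[ 1.    ,  0.0008,  0.0009,  0.0004],
       [ 0.0007,  0.2418, -0.9703, -0.1706],
       [-0.001 ,  0.9703,  0.2418,  0.0678],
       [ 0.    ,  0.    ,  0.    ,  1.    ]])}
[[ 0.4131 -0.0005 -0.9107]
 [ 0.9107 -0.0009  0.4131]
 [-0.0011 -1.      0.0001]] 0.1
```

View pics/top0.png

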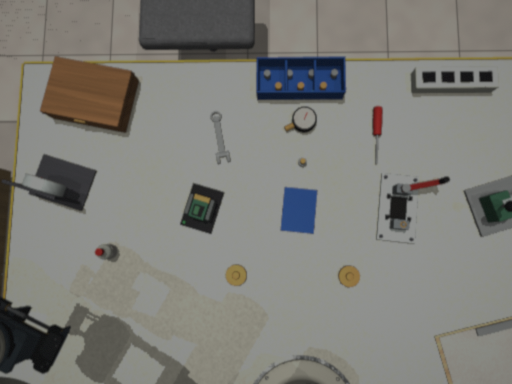

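View pics/side0.png

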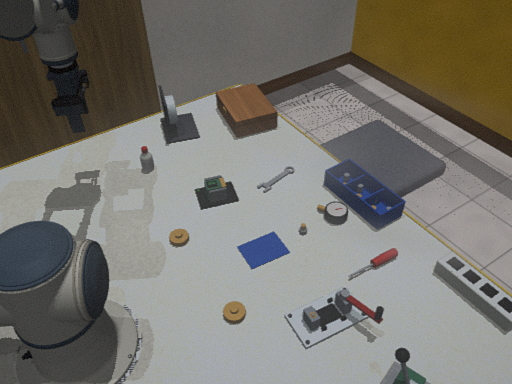

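```bash
cat > h.py <<'E'
from bench import ctrl
import cv2,numpy as np
np.set_printoptions(precision=4,suppress=True)
def R(a):  # tool down, jaws along yaw a (deg)
    c,s=np.cos(np.radians(a)),np.sin(np.radians(a)); return np.array([[c,0,-s],[s,0,c],[0,-1,0.]])
def snap(n,f=None):
    p,r=ctrl.current_tool_pos(),ctrl.current_eef_rot(); im=ctrl.read_camera(n); k=ctrl.camera_params(n)
    if n=="wrist":
        T=np.eye(4);T[:3,:3]=r;T[:3,3]=p;P=T@k["T_tool_cam"]
    else: P=k["pose"]
    if f: cv2.imwrite(f"pics/{f}.png",im); np.savez(f"pics/{f}.npz",P=P,k=[k[i] for i in("fx","fy","cx","cy")])
    return im,P,[k[i] for i in("fx","fy","cx","cy")]
def load(f):
    d=np.load(f"pics/{f}.npz"); return cv2.imread(f"pics/{f}.png"),d["P"],d["k"]
def ray(uv,P,k,z):
    uv=np.atleast_2d(np.array(uv,float)); d=np.c_[(uv[:,0]-k[2])/k[0],-(uv[:,1]-k[3])/k[1],-np.ones(len(uv))]@P[:3,:3].T
    return P[:3,3]+d*((z-P[2,3])/d[:,2])[:,None]
def rect(mask,P,k,z):
    """largest blob's contour cast on plane z -> centre, size, yaw of long side"""
    c=max(cv2.findContours(mask.astype(np.uint8),0,1)[0],key=cv2.contourArea).reshape(-1,2)
    w=ray(c,P,k,z)[:,:2]; (o,s,a)=cv2.minAreaRect((w*1000).astype(np.float32))
    if s[0]<s[1]: s=s[::-1];a+=90
    return np.array(o)/1000,s,a
E
python3 - <<'E'
from h import *
im,P,k=snap("top","t")
h=cv2.cvtColor(im,cv2.COLOR_BGR2HSV)
roi=np.zeros(im.shape[:2],bool)
def m(x0,x1,y0,y1,c):
    r=roi.copy(); r[y0:y1,x0:x1]=1; return r&c
mat=rect(m(260,340,170,250,(h[...,1]>120)&(h[...,0]>95)&(h[...,0]<130)),P,k,.003)
dock=rect(m(170,235,175,240,h[...,2]<70),P,k,.008)
print("mat",mat,"dock",dock)
print("posts hinge,det",ray([[403,187]],P,k,.056),ray([[401,225]],P,k,.05),"fix",ray([[398,208]],P,k,.01),"knob",ray([[446,180]],P,k,.083))
f=ray([[398,208]],P,k,.01)[0]
def look(p,a,n):
    ctrl.goto([p[0],p[1],.27],R(a)); print(n,ctrl.current_t(),ctrl.current_q()); snap("wrist",n)
look(f,0,"wf"); look(mat[0],0,"wm"); look(dock[0],0,"wd")
cv2.imwrite("pics/both.png",cv2.resize(np.hstack([load("wf")[0],load("wd")[0]]),(800,300)))
E
```

```text
mat (array([0.5233, 0.0051]), (114.84269714355469, 85.24183654785156), 174.55157470703125) dock (array([0.5271, 0.2681]), (115.83370971679688, 87.10591125488281), 163.5543212890625)
posts hinge,det [[ 0.5786 -0.2606  0.056 ]] [[ 0.4809 -0.2537  0.05  ]] fix [[ 0.5281 -0.2596  0.01  ]] knob [[ 0.5928 -0.3598  0.083 ]]
wf 3.2083 [-31.9289  22.5198  77.8653   0.008   79.6214 -31.9872]
wm 4.2917 [-6.0531 16.9681 86.5883 -0.0169 76.4218 -6.0311]
wd 5.3667 [21.0549 22.7558 77.4787 -0.0275 79.7738 21.1145]
```

View pics/wf.png

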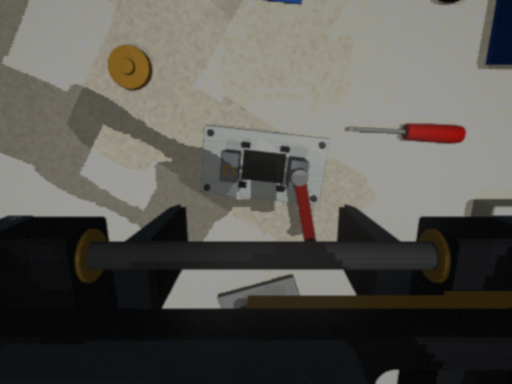

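View pics/wd.png

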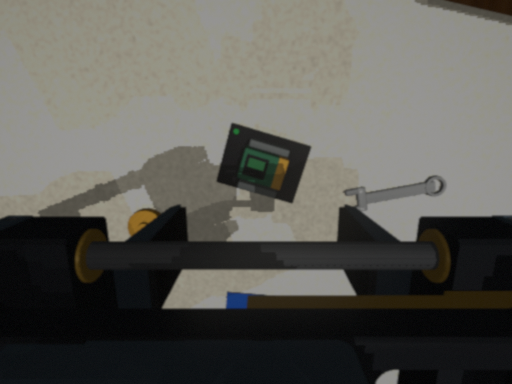

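```bash
python3 - <<'E'
from h import *
# fixture look with the yaw to be used in the bay
ctrl.goto([.5281,-.2596,.2],R(85)); snap("wrist","wf2")
im,P,k=load("wd"); h=cv2.cvtColor(im,cv2.COLOR_BGR2HSV)
r=np.zeros(im.shape[:2],bool); r[120:210,210:320]=1
g=r&(h[...,1]>90)&(h[...,2]>35)
g=cv2.morphologyEx(g.astype(np.uint8),cv2.MORPH_OPEN,np.ones((3,3)))
g=cv2.morphologyEx(g,cv2.MORPH_CLOSE,np.ones((9,9)))
print("module",rect(g,P,k,.052)); print("dock",rect(r&(h[...,2]<75),P,k,.008))
v=np.hstack([cv2.resize(im[115:215,205:325],None,fx=3.3,fy=3.3),cv2.cvtColor(cv2.resize(g[115:215,205:325]*255,None,fx=3.3,fy=3.3),8)])
f=load("wf2")[0]; f=cv2.resize(f[80:250,130:390],(v.shape[1],int(170*v.shape[1]/260)))
f=f[:600-0]; cv2.imwrite("pics/f2.png",f[:599,:800]); cv2.imwrite("pics/m.png",v); print(f.shape,v.shape,ctrl.current_t())
E
```

```text
module (array([0.5285, 0.2699]), (61.475921630859375, 44.835086822509766), 161.69803619384766)
dock (array([0.5275, 0.268 ]), (118.15693664550781, 89.62711334228516), 163.3730926513672)
(517, 792, 3) (330, 792, 3) 7.6167
```

View pics/f2.png

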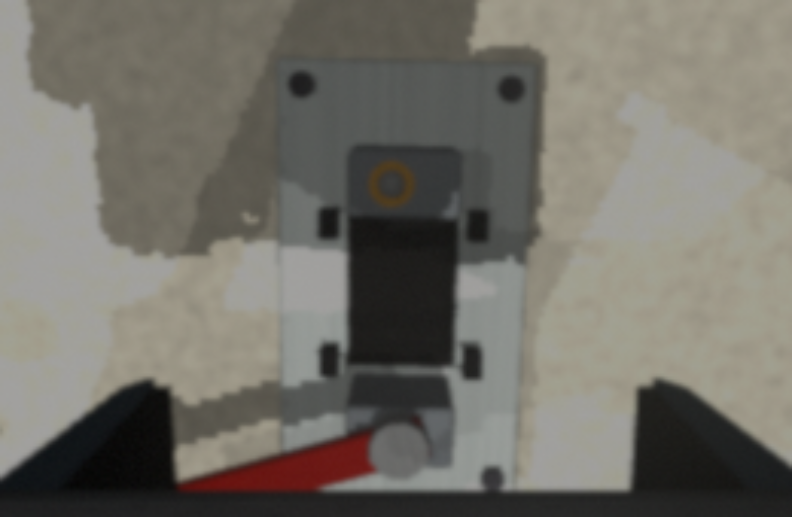

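View pics/m.png

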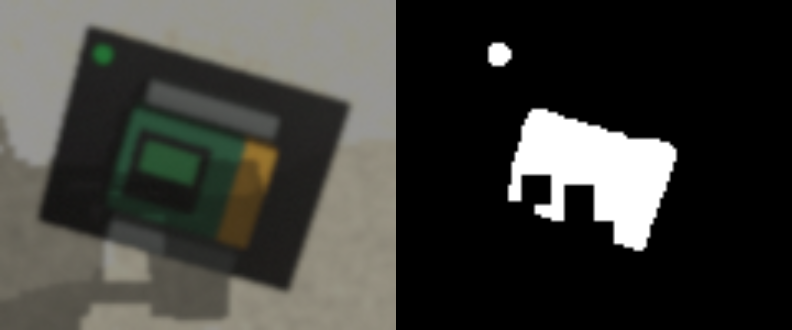

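```bash
cat > fix.py <<'E'
from h import *
im,P,k=load("wf2"); g=cv2.cvtColor(im,cv2.COLOR_BGR2GRAY)
def cen(x,y,w=6):
    u,v=int(130+x/3.046),int(80+y/3.046); s=g[v-w:v+w+1,u-w:u+w+1].astype(float); s=np.clip(np.median(s)*.85-s,0,None)
    Y,X=np.mgrid[-w:w+1,-w:w+1]; return [u+(s*X).sum()/s.sum(),v+(s*Y).sum()/s.sum()]
c=[cen(301,85),cen(511,89),cen(491,479)]
W=ray(c,P,k,.010)[:,:2]; O=(W[0]+W[2])/2
vx=W[1]-W[2]; vy=W[0]-W[1]
yaw=np.degrees(np.arctan2(vx[1],vx[0])); yaw2=np.degrees(np.arctan2(vy[1],vy[0]))-90
if __name__=="__main__":
    print(np.array(c),W,O,yaw,yaw2,np.linalg.norm(vx),np.linalg.norm(vy))
    s=[cen(*q,5) for q in((328,223),(477,225),(329,360),(472,361))]; S=ray(s,P,k,.017)[:,:2]; print("stops",S.mean(0),S)
E
python3 fix.py
python3 - <<'E'
from h import *
d=[.528,.2685]
ctrl.goto([*d,.12],R(-17)); ctrl.move_l([*d,.014],.1)
ctrl.command_gripper(0); print("w",ctrl.current_grip_width(),ctrl.current_tool_pos(),ctrl.current_contact_force())
ctrl.move_l([*d,.12],.12)
m=[.5233,.0051]
ctrl.goto([*m,.12],R(85)); print("w",ctrl.current_grip_width(),ctrl.current_q())
ctrl.move_l([*m,.02],.12); print(ctrl.move_l([*m,.006],.02,contact_N=4),ctrl.current_tool_pos())
ctrl.command_gripper(1); ctrl.sleep(.2)
ctrl.move_l([*m,.12],.15); ctrl.goto([*m,.19],R(-5)); im,_,_=snap("wrist","wm2")
cv2.imwrite("pics/wm2c.png",cv2.resize(im[80:250,130:390],None,fx=3,fy=3)); print(ctrl.current_t())
E
```

```text
[[228.5069 107.3126]
 [297.3622 108.7996]
 [291.0915 240.1038]] [[ 0.446  -0.2913]
 [ 0.4547 -0.2114]
 [ 0.6183 -0.2294]] [ 0.5321 -0.2603] 173.7390166475308 -186.25367453852206 0.16456526535543223 0.08030968253188327
stops [ 0.5295 -0.2601] [[ 0.4989 -0.2859]
 [ 0.5053 -0.2284]
 [ 0.5541 -0.2917]
 [ 0.5599 -0.2346]]
w 0.6548433533795104 [0.528  0.2685 0.0141] [-1.2122 -0.9248  2.4431]
w 0.6538139517420227 [ -5.9573  27.0099  97.6844   0.0034  55.3138 -90.9369]
True [0.5233 0.0051 0.0088]
19.6583
```

View pics/wm2c.png

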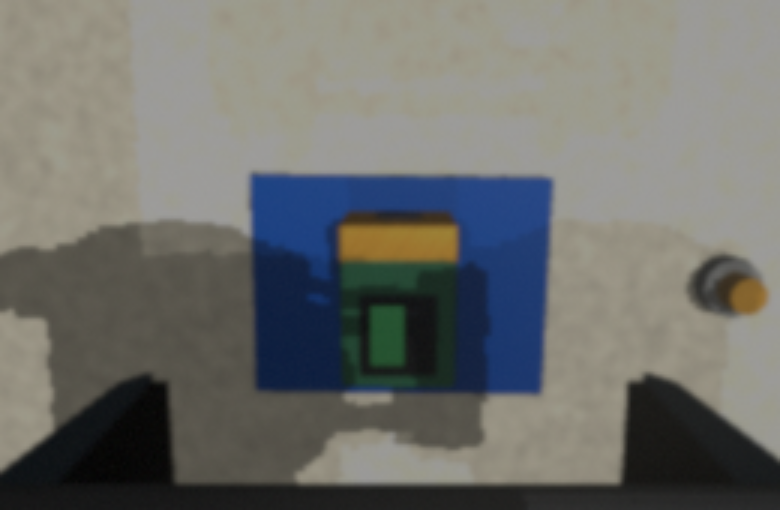

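```bash
python3 - <<'E'
from h import *
from fix import cen
im,P,k=load("wf2")
W=ray([cen(301,85),cen(511,89),cen(491,478,3)],P,k,.010)[:,:2]; O=(W[0]+W[2])/2
print(O,np.linalg.norm(W[1]-W[2]),np.linalg.norm(W[0]-W[1]),np.degrees(np.arctan2(*(W[1]-W[2])[::-1])))
import fix; im,P,k=load("wf"); fix.g=cv2.cvtColor(im,cv2.COLOR_BGR2GRAY)
W=ray([cen((u-130)*3.046+1,(v-80)*3.046+1,3) for u,v in((210,132),(322,145),(207,187),(317,199))],P,k,.010)[:,:2]
print(W.mean(0),W)
im,P,k=load("wm2"); r=np.zeros(im.shape[:2],bool); r[145:215,235:290]=1
h=cv2.cvtColor(im,cv2.COLOR_BGR2HSV)
c=np.array([(338,224),(459,222),(456,385),(343,386)])/3+[130,80]
C=ray(c,P,k,.047)[:,:2]; print("module",C.mean(0),C,[np.linalg.norm(C[i]-C[i-1]) for i in range(4)])
a=(C[0]+C[1]-C[2]-C[3]);print(np.degrees(np.arctan2(a[1],a[0])))
im=im.astype(int)
print(im[145:215:1,259].tolist()[::2])
E
```

```text
[ 0.5286 -0.2605] 0.15749507623970138 0.08030968253188327 173.34584658457334
[ 0.5302 -0.2603] [[ 0.4544 -0.2117]
 [ 0.6136 -0.2294]
 [ 0.4457 -0.2914]
 [ 0.6071 -0.3088]]
module [0.5239 0.0056] [[ 0.5052  0.0367]
 [ 0.5475  0.0338]
 [ 0.5422 -0.0256]
 [ 0.5009 -0.0224]] [np.float64(0.059326953230296485), np.float64(0.04236895097173473), np.float64(0.05963180594135588), np.float64(0.041384699226308407)]
85.40208504098068
[[121, 64, 35], [122, 64, 33], [112, 60, 33], [46, 37, 35], [35, 47, 58], [40, 94, 123], [50, 122, 155], [50, 121, 156], [49, 118, 156], [47, 116, 156], [47, 112, 149], [57, 90, 84], [54, 73, 39], [53, 73, 38], [52, 71, 38], [40, 53, 30], [32, 41, 26], [22, 21, 19], [28, 41, 24], [49, 82, 38], [49, 84, 39], [49, 83, 37], [49, 83, 38], [50, 83, 39], [50, 83, 38], [49, 82, 37], [50, 83, 39], [49, 83, 39], [42, 68, 35], [26, 28, 24], [41, 52, 32], [50, 68, 36], [89, 59, 33], [117, 121, 122], [119, 132, 137]]
```

```bash
python3 - <<'E'
from h import *
m=[.5239,.0056]; b=[.5300,-.2604]
ctrl.goto([*m,.12],R(-4.6)); ctrl.move_l([*m,.015],.1)
ctrl.command_gripper(0); print("w",ctrl.current_grip_width()*91)
ctrl.move_l([*m,.13],.12)
ctrl.goto([*b,.13],R(83.6)); ctrl.move_l([*b,.034],.1); print("F",ctrl.current_contact_force())
print(ctrl.move_l([*b,.018],.02,contact_N=4),ctrl.current_tool_pos(),"w",ctrl.current_grip_width()*91)
if ctrl.current_tool_pos()[2]<.0245:
    ctrl.command_gripper(1); ctrl.sleep(.3); ctrl.move_l([*b,.14],.15)
    ctrl.goto([*b,.2],R(83.6))
im,_,_=snap("wrist","wb"); cv2.imwrite("pics/wbc.png",cv2.resize(im[80:250,130:390],None,fx=3,fy=3)); print(ctrl.current_t())
E
```

```text
w 41.38008150858362
F [ 0.3267  0.2146 -2.6933]
True [ 0.53   -0.2604  0.0216] w 42.242649809838106
29.2
```

View pics/wbc.png

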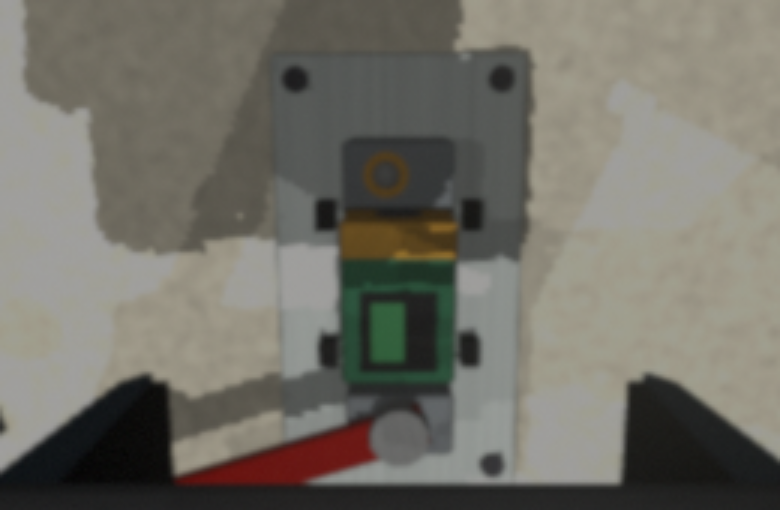

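```bash
cat > bay.py <<'E'
from h import *
b=np.array([.5300,-.2604]); A=np.radians(173.6)
M=np.array([[np.cos(A),-np.sin(A)],[np.sin(A),np.cos(A)]])  # bay->world
def w2b(p): return (np.atleast_2d(p)[:,:2]-b)@M
def b2w(p): return b+M@np.array(p)
def kn(th,r=.092): return b2w([-.046+r*np.cos(th),r*np.sin(th)])
E
python3 - <<'E'
from bay import *
im,P,k=load("wb"); c=np.array([(340,220),(457,220),(452,384),(343,384)])/3+[130,80]
C=w2b(ray(c,P,k,.054)); print("module in bay",C.mean(0),C)
s=np.array([(295,79),(502,79),(492,464)])/3+[130,80]; print("screws",w2b(ray(s,P,k,.01)))
for n,(x0,x1,y0,y1) in {"t":(395,455,165,200),"wb":(180,275,190,245),"wf":(290,330,170,245)}.items():
    im,P,k=load(n); h=cv2.cvtColor(im,cv2.COLOR_BGR2HSV); r=np.zeros(im.shape[:2],bool); r[y0:y1,x0:x1]=1
    q=r&(h[...,1]>130)&((h[...,0]<8)|(h[...,0]>172)); v,u=np.nonzero(q)
    B=w2b(ray(np.c_[u,v],P,k,.065)); vx,vy,xx,yy=cv2.fitLine(B.astype(np.float32),2,0,.001,.001).ravel()
    m=B.mean(0)-[-.046,0]
    print(n,len(u),"th line",np.arctan2(vy,vx),"th from hinge",np.arctan2(m[1],m[0]),m)
E
```

```text
module in bay [ 0.     -0.0004] [[ 0.0304  0.0201]
 [ 0.0303 -0.0213]
 [-0.0303 -0.0204]
 [-0.0303  0.0199]]
screws [[ 0.0799  0.0395]
 [ 0.0798 -0.0409]
 [-0.08   -0.041 ]]
t 136 th line -1.2577124 th from hinge 1.864125474454399 [-0.0139  0.0461]
wb 670 th line -1.3217822 th from hinge 1.8199383636580977 [-0.0099  0.039 ]
wf 576 th line -1.2591845 th from hinge 1.8706294426955057 [-0.0141  0.0456]
```

```bash
python3 - <<'E'
from bay import *
yaw=lambda th:173.6+np.degrees(th)+90-360
ctrl.command_gripper(.44)
p=kn(1.85); ctrl.goto([*p,.14],R(yaw(1.85)))
print("down",ctrl.move_l([*p,.073],.1,contact_N=5),ctrl.current_tool_pos())
for th in np.linspace(1.85,.06,11)[1:]:
    c=ctrl.move_l([*kn(th),.073],.09,R(yaw(th)),contact_N=15)
    if c: print("contact",th,ctrl.current_contact_force()); break
print(ctrl.current_t(),ctrl.current_contact_force())
if not c:
    c=ctrl.move_l([*b2w([.046,-.018]),.073],.03,R(yaw(0)),contact_N=14)
    print("final",c,w2b(ctrl.current_tool_pos()[None]),ctrl.current_contact_force())
im,_,_=snap("side","s1"); cv2.imwrite("pics/s1c.png",cv2.resize(im[230:370,260:420],None,fx=4,fy=4)); print(ctrl.current_t())
E
```

```text
down False [ 0.5914 -0.3565  0.0736]
35.4167 [-0.0846  0.2138 -0.3282]
final True [[ 0.046  -0.0124]] [-2.0721 -8.0643  0.018 ]
36.0917
```

View pics/s1c.png

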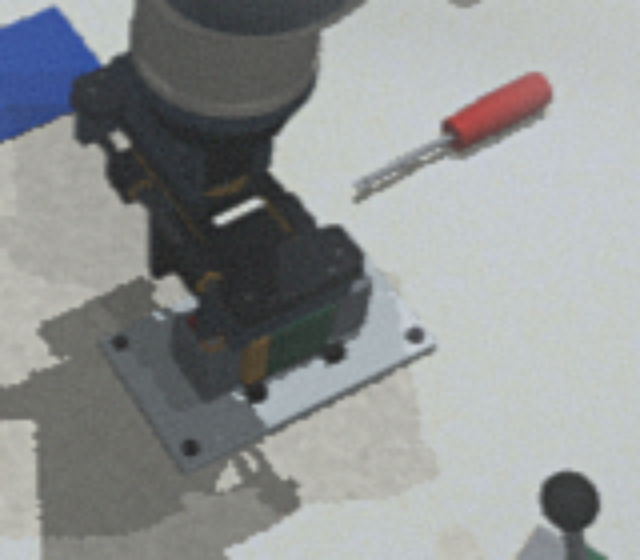

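```bash
python3 - <<'E'
from bay import *
o=R(173.6+90-360)
ctrl.move_l([*b2w([.046,-.001]),.073],.05,o); print(ctrl.current_contact_force())
ctrl.move_l([*b2w([.046,-.001]),.15],.12); ctrl.goto([*b,.22],R(83.6))
im,P,k=snap("wrist","we"); h=cv2.cvtColor(im,cv2.COLOR_BGR2HSV)
r=np.zeros(im.shape[:2],bool); r[80:245,200:320]=1
v,u=np.nonzero(r&(h[...,1]>130)&((h[...,0]<8)|(h[...,0]>172)))
B=w2b(ray(np.c_[u,v],P,k,.065)); l=cv2.fitLine(B.astype(np.float32),2,0,.001,.001).ravel(); print(len(u),"th",np.arctan(l[1]/l[0]),B.mean(0))
cv2.imwrite("pics/wec.png",cv2.resize(im[80:250,130:390],None,fx=3,fy=3)); print(ctrl.current_t())
E
```

```text
[-0.5988 -0.062   0.6163]
894 th 0.0077322247 [ 0.0027 -0.0003]
40.05
```

View pics/wec.png

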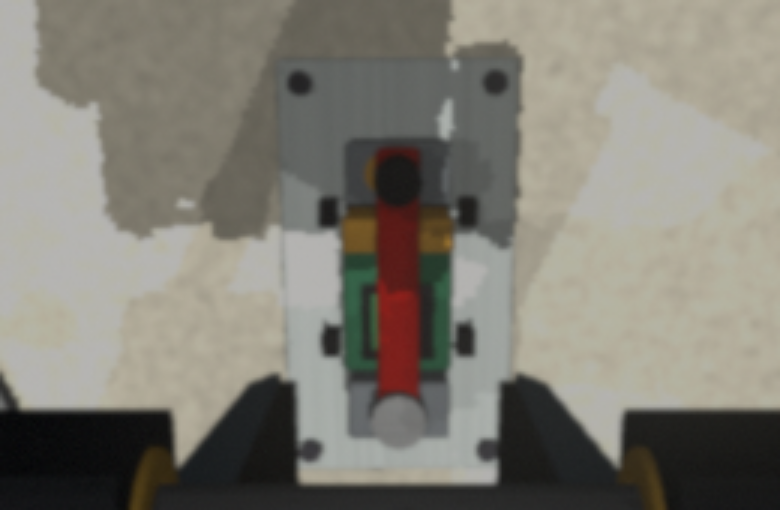

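The bar lies straight over the module, running from the hinge at (400,420) to the knob at (398,180). Its measured angle is about 0.008 rad. The brass end faces the detent post, and the gripper is clear of everything.

```bash
python3 -c "
from bench import ctrl
print(ctrl.sign_off(),ctrl.current_t())"
```

```text
the job is handed in; nothing more can be done
the job is handed in; nothing more can be done
```

The module is in the bay with the keeper bar shut over it, and I handed the job in at about 40 s of the 72 s allowed; no verdict was reported.

I took the module by its ends from the dock and stood it released on the mat. I then took it again by its sides and set it down in the bay under contact control. Last, I swung the keeper shut with its knob between the partly open fingers.

**Last checks:**
- **Module:** before the keeper was closed, its centre measured about 0.5 mm from the bay's middle. It was upright with its brass end towards the detent post. I did not measure it again after closing, but the last picture shows it unchanged.
- **Keeper:** the push met its stop at the position expected for shut. The bar then measured about 0.008 rad from the picture, against the 0.035 limit.
- **Robot:** it was clear of everything at hand-in.
- **Bystanders:** the arm met no unexpected contact, but I did not measure their positions at the end.

**One disagreement:** my first estimate of the bay's middle was about 2 mm off, because the gripper's edge got into the patch used to find one corner screw. A second view and the corner stops corrected it before I placed the module.

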